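# Put the palm gouges away in the roll-top chest

### The arm

A 6-joint arm with a two-finger parallel gripper is mounted at the origin on the work surface. World frame = base frame: x ahead of the robot, y to its left, z up, the work surface at z = 0. Lengths are in m, angles in degrees, forces in N, time in s.
With the tool pointing down it reaches from about 0.3 to 0.775 m from the base axis. Payload 14.6 kg.
Tool frame: the origin (TCP) lies at the very end of the fingers, on their centre line; the grasp point (between the pads) lies manip.hold_point_z behind it (manip.hold_point_z is the distance from the TCP to the grasp point, in m); z points along the fingers, y is the line along which they close (so a half turn about z gives the same grasp; the last joint's range is limited). The gripper opens to 94 mm and grips with 3 to 60 N. Pads are 16 mm wide; open, the fingers measure 119 mm over their backs; the gripper's body (75 mm by 177 mm) begins 78 mm behind the grasp point.
Start: joints at [-68.446, 17.183, 87.147, -0, 75.671, -3.816], TCP at [0.236, -0.497, 0.205] pointing down, gripper open.
Joint ranges: [-173.82, 173.82], [-45.26, 126.66], [13.44, 144.39], [-59.66, 239.66], [0, 175.72], [-146.38, 146.38]. Speed limits (degrees/s): [127.2, 127.2, 147.25, 180, 180, 180].

### API

Orientations are given as a 3x3 rotation matrix whose columns are the frame's x, y, z axes.
In Python, from rig import manip gives the robot as it stands.
- The arm moves only by the shell command python3 inch.py [FORCE], which reads ROWS from standard input. ROWS is a JSON list that holds a single list of rows (three levels of brackets), with 1 to 8 rows, each of 5 numbers: the finger opening in m, then dx, dy, dz in cm, then a turn about the tool's z in degrees; each row is the pose to reach, as a shift and turn from the pose commanded when the command began, along the tool's axes at that moment; what a row does not reach only later rows make up. A row lasts 1/10 s, in which the tool goes at most 0.05 m and 8.59 degrees, less where a joint would pass 70% of its speed; a pose out of reach is approached as far as the arm can. The fingers move at their own pace and stop on an object; FORCE is the grip in N (left out, the last holds). Time passes only in rows, so rows that do not move let the fingers close. It prints the time, the measured TCP pose, the force, the opening and the grip force at its end. Input that does not fit is refused with a message, and nothing moves.
- manip.read_state(): the state, without advancing time (a new reading comes with each control period).
- manip.snapshot(name): name is "scene" or "top"; returns a dict with "img" (480x640x3 uint8, red, green, blue), "intrinsics" (3x3 intrinsics, pixels), "world_from_camera" (4x4, takes a point from camera to world coordinates). Camera axes: x right, y up, looking along -z (the intrinsics and any distortion apply to the point x, -y, -z); pixel columns grow to the right and rows downward; lengths in m; the calibration is good to about 2 mm. A picture is of the moment at which its call begins. There is no depth.
- manip.finish_job(): hands the job in; it is judged then, once.
The state is a dict: "t": time; "qpos": joint angles; "dq": joint speeds; "joint_torque": joint torques, N m; "ee_pos": TCP position; "ee_rot": TCP orientation; "wrist_force": force on the tool from outside, world axes, zero at the start; "moment": the same for the moment, N m; "gripper_width": finger opening in m; "gripper_force": force on a finger pad.
Only numpy, scipy, OpenCV 4.12 (cv2) and the standard library are available. Lean on these libraries where they do the work, as an engineer would, in place of code of your own. Each camera call takes 0.05 s, during which the arm holds its last target. There are 200 camera calls.

### The job

Raise the slatted roller shutter of the tool chest until it stays open by itself, then take every palm gouge that lies on the freely spinning turntable and lay it inside the chest: pale-handled gouges in the left, cork-lined bay, dark-handled ones in the right, green-lined bay. When all are in, pull the shutter down again until it is fully shut. Leave the mallet, the glue bottle and the wooden clamp where they are.

Things in the scene. Friction and masses are not known exactly. Their poses are not given: they have to be found in the camera images.
- cabinet: wooden roll-top tool chest, fixed, 330 deep (x) x 458 wide (y) x 235 mm high; origin under its centre on the bench; x points from its front (robot side) to its back, y to its left, yawed a little. Floor inside at z = 20 mm. Side cheeks 14 mm thick, inner faces at y = +-215 mm: half discs of radius 165 mm. Front board x -157 to -145, top z 96 mm; back board from x = 45, top z 200 mm
- left_bay (a point): middle of the floor of the chest's left, cork-lined bay for pale gouges: inside x -145 to +45, y -32 to +215 mm in the chest's frame; open above when the shutter is up. A divider 6 mm thick at chest y = -35 mm, its top at z = 65 mm, parts the bays
- right_bay (a point): middle of the floor of the chest's right, green-lined bay for dark gouges: inside x -145 to +45, y -215 to -38 mm in the chest's frame; open above when the shutter is up
- shutter (a joint): angle (rad) of the slatted shutter on its circular tracks: 0 shut, 1.62 fully open at its stop. Axis along chest y at x = 0, z = 70 mm; slats' outer face at radius 153.5 mm, 96 degrees of arc; shut, its lower edge is 12 degrees above horizontal at the front. 0.7 kg: let go below about 0.6 rad it falls shut, above about 1.0 it rolls open and stays; under 6 N at the handle
- shutter_handle (a point): middle of the shutter's handle, a round bar 12 mm thick, 110 mm long along chest y, on a bracket at each end, 38 mm off the slats. It goes round with the shutter: at joint value q it is at chest x = -192 cos(0.314 + q), z = 70 + 192 sin(0.314 + q) mm, so low at the front when shut and on top, past the middle, when open
- stand: fixed foot of the carver's turntable; origin on the bench under the turntable's axis. The round pale grey disc on it, 310 mm in diameter, has its top at 40 mm and spins freely
- turntable (a joint): angle of the disc (rad); it spins freely about the vertical and is not driven
- pale1: palm carving gouge with a pale wooden handle, 90 g, 130 mm long: handle a rounded bar 85 x 26 x 26 mm, then a steel blade 46 mm long, 12 wide, 5 thick. Origin in the middle of the handle on its axis (13 mm above what it lies on); x points to the blade (handle x -42 to +42, blade tip at +88 mm). Starts on the turntable, blade inward; may be absent
- pale2: palm carving gouge with a pale wooden handle, 90 g, 130 mm long: handle a rounded bar 85 x 26 x 26 mm, then a steel blade 46 mm long, 12 wide, 5 thick. Origin in the middle of the handle on its axis (13 mm above what it lies on); x points to the blade (handle x -42 to +42, blade tip at +88 mm). Starts on the turntable, blade inward; may be absent
- pale3: palm carving gouge with a pale wooden handle, 90 g, 130 mm long: handle a rounded bar 85 x 26 x 26 mm, then a steel blade 46 mm long, 12 wide, 5 thick. Origin in the middle of the handle on its axis (13 mm above what it lies on); x points to the blade (handle x -42 to +42, blade tip at +88 mm). Starts on the turntable, blade inward; may be absent
- dark1: palm carving gouge with a dark brown wooden handle, 90 g, 130 mm long: handle a rounded bar 85 x 26 x 26 mm, then a steel blade 46 mm long, 12 wide, 5 thick. Origin in the middle of the handle on its axis (13 mm above what it lies on); x points to the blade (handle x -42 to +42, blade tip at +88 mm). Starts on the turntable, blade inward; may be absent
- dark2: palm carving gouge with a dark brown wooden handle, 90 g, 130 mm long: handle a rounded bar 85 x 26 x 26 mm, then a steel blade 46 mm long, 12 wide, 5 thick. Origin in the middle of the handle on its axis (13 mm above what it lies on); x points to the blade (handle x -42 to +42, blade tip at +88 mm). Starts on the turntable, blade inward; may be absent
- mallet: bystander: turned wooden carver's mallet standing head down, 86 mm in diameter, 215 mm tall, origin under its centre
- glue: bystander: white glue bottle, 60 mm in diameter, 160 mm tall, origin under its centre
- clamp: bystander: wooden hand-screw clamp lying on the bench, about 180 x 230 x 40 mm, origin under its middle

How it is judged:
By the outcome, as a careful person would: the job done as asked, in the order asked, and still so for the second after the job is handed in, with the robot touching nothing.
Of pale1, dark1, pale2, dark2, pale3 only 3 to 5 are there at a start; the rules pass over those that are not, and their reading is None.
At some moment in a run one of pale1, pale2, pale3, dark1, dark2 may be knocked a few centimetres aside while the robot is not near it.
Once in a run the grip may slacken for a moment while it holds something.
It also fails if it takes over 210 s, if anything falls off the work surface, if the arm or the gripper's body presses on something with over 40 N, if the wrist force passes 120 N, or if a joint passes its speed limit or range.

## Working session

There is one attempt and no reset: what is moved stays moved. The work goes in short steps, Python scripts to look and compute and a shell command to move; the robot and the scene stay as the last step left them, time stands still between calls to the robot, and variables do not carry over. Pictures are saved under pics/ and viewed, at most 14 in all, crops included, and the job is handed in when it is done.

```bash
ls; mkdir -p pics; python3 - <<'E'
from rig import manip
import cv2
print(manip.hold_point_z)
s=manip.read_state();print(s['t'],s['ee_pos'],s['ee_rot'],s['gripper_width'])
for n in("scene","top"):
    r=manip.snapshot(n);cv2.imwrite(f"pics/{n}0.png",r["img"][:,:,::-1]);print(r["intrinsics"],r["world_from_camera"])
E
```

```text
inch.py
pics
rig.py
0.0188
0.0 [ 0.2355648  -0.49670146  0.20488984] [[ 9.03574626e-01  4.28430558e-01 -3.89274139e-04]
 [ 4.28430719e-01 -9.03573971e-01  1.09455387e-03]
 [ 1.17202347e-04 -1.15578811e-03 -9.99999325e-01]] 0.09391663300555132
[[443.14667088   0.         322.28142323]
 [  0.         443.14667088 243.51764757]
 [  0.           0.           1.        ]] [[-0.03252871 -0.69359223  0.71963303  1.41072387]
 [ 0.99944369 -0.01726996  0.02853163 -0.05818569]
 [-0.00736128  0.72016079  0.69376815  0.97847226]
 [ 0.          0.          0.          1.        ]]
[[607.45348479   0.         308.01313719]
 [  0.         607.45348479 244.63512546]
 [  0.           0.           1.        ]] [[ 3.32674805e-02  9.79292219e-01 -1.99699837e-01  2.16793621e-01]
 [-9.99446213e-01  3.27438089e-02 -5.92539338e-03 -1.05603554e-01]
 [ 7.36241678e-04  1.99786369e-01  9.79839204e-01  1.57756092e+00]
 [ 0.00000000e+00  0.00000000e+00  0.00000000e+00  1.00000000e+00]]
```
View pics/top0.png

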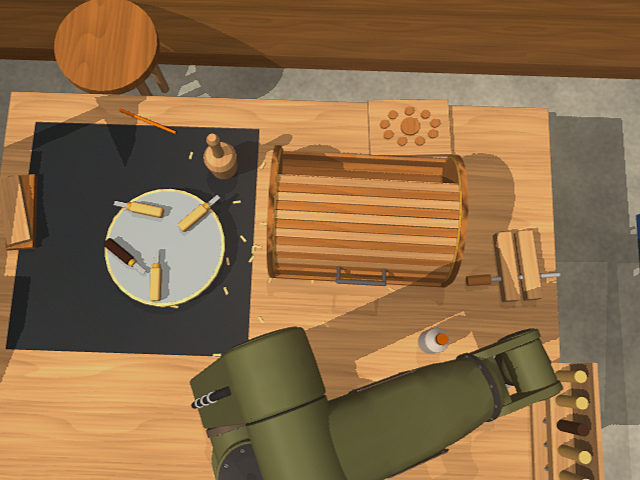

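View pics/scene0.png

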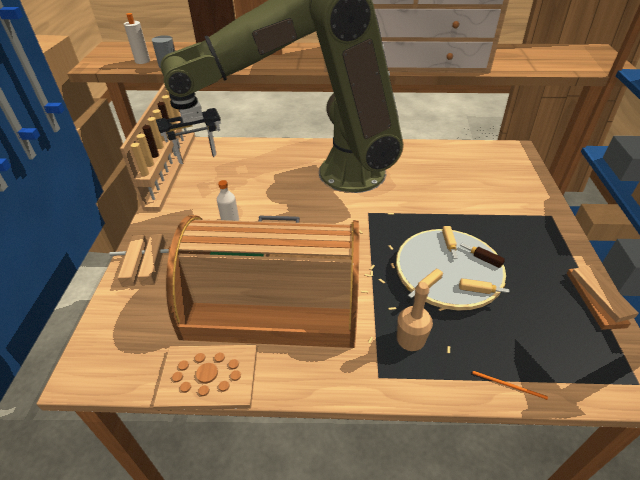

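Top view: chest centre ~(367,218), handle bar ~(337–385, 284), disc centre ~(165,247), with three pale gouges at (147,209), (198,216), (155,282) and one dark at (119,252). The scene view confirms 4 gouges. Next I measure.

```bash
cat > h.py <<'E'
import numpy as np, cv2
from rig import manip
def ray(r,px,z):
    K,T=r["intrinsics"],r["world_from_camera"]
    d=np.linalg.inv(K)@[px[0],px[1],1]; d=T[:3,:3]@(d*[1,-1,-1]); c=T[:3,3]
    return c+d*(z-c[2])/d[2]
def proj(r,p):
    K,T=r["intrinsics"],r["world_from_camera"]
    q=T[:3,:3].T@(np.asarray(p,float)-T[:3,3])*[1,-1,-1]; u=K@q; return u[:2]/u[2]
def gouges(r,roi=(90,180,240,320),z=0.053):
    """coloured handle blobs in roi (x0,y0,x1,y1); returns kind, centre, yaw of axis (deg), pixel area"""
    x0,y0,x1,y1=roi; im=r["img"][y0:y1,x0:x1]; hsv=cv2.cvtColor(im,cv2.COLOR_RGB2HSV); out=[]
    H,S,V=[hsv[...,i].astype(int) for i in range(3)]
    for kind,m in(("pale",(S>75)&(V>130)&(H<35)),("dark",(V<120)&(S>80)&(H<25))):
        m=cv2.morphologyEx(m.astype(np.uint8),cv2.MORPH_OPEN,np.ones((4,4)))
        n,L,st,_=cv2.connectedComponentsWithStats(m)
        for i in range(1,n):
            if st[i,4]<120: continue
            v,u=np.nonzero(L==i); c,(w,h),a=cv2.minAreaRect(np.c_[u+x0,v+y0].astype(np.float32))
            a=np.radians(a if w>h else a+90); d=np.array([np.cos(a),np.sin(a)])*10
            p=ray(r,c,z); q=ray(r,np.array(c)+d,z)-p
            out.append((kind,p[:2].round(4),round(np.degrees(np.arctan2(q[1],q[0])),1),int(st[i,4]),np.round(c),np.round([w,h])))
    return out
def delta(x,y,z,yaw=None):
    s=manip.read_state(); R=s["ee_rot"]; d=R.T@(np.array([x,y,z])-s["ee_pos"]); cur=np.degrees(np.arctan2(R[1,0],R[0,0]))
    t=None
    if yaw is not None: t=-((yaw-cur+90)%180-90)
    print("tool d",d.round(4),"turn",None if t is None else round(t,1),"yaw",cur.round(1),"q6",np.round(s["qpos"][5],1))
E
python3 - <<'E'
from h import *
r=manip.snapshot("top")
for g in gouges(r): print(g)
im=r["img"][140:300,260:475,::-1]
cv2.imwrite("pics/chest.png",cv2.resize(im,None,fx=3.5,fy=3.5,interpolation=cv2.INTER_CUBIC))
# disc
im=cv2.cvtColor(r["img"],cv2.COLOR_RGB2HSV)[170:320,80:250]
m=((im[...,1]<60)&(im[...,2]>130)).astype(np.uint8)
c,_=cv2.findContours(m,cv2.RETR_EXTERNAL,2); c=max(c,key=cv2.contourArea)
e=cv2.fitEllipse(cv2.convexHull(c)); p=np.array(e[0])+[80,170]; print(e,ray(r,p,0.04))
E
```

```text
('pale', array([0.6063, 0.3298]), np.float64(-103.4), 361, array([145., 209.]), array([36., 11.]))
('pale', array([0.591 , 0.1999]), np.float64(133.5), 331, array([194., 217.]), array([ 9., 36.]))
('pale', array([0.417 , 0.2858]), np.float64(-175.2), 346, array([156., 282.]), array([37.,  9.]))
('dark', array([0.495 , 0.3884]), np.float64(-125.9), 277, array([118., 251.]), array([31., 10.]))
((84.08817291259766, 76.74993896484375), (109.49563598632812, 115.15986633300781), 56.93269348144531) [0.51218123 0.27476456 0.04      ]
```

View pics/chest.png

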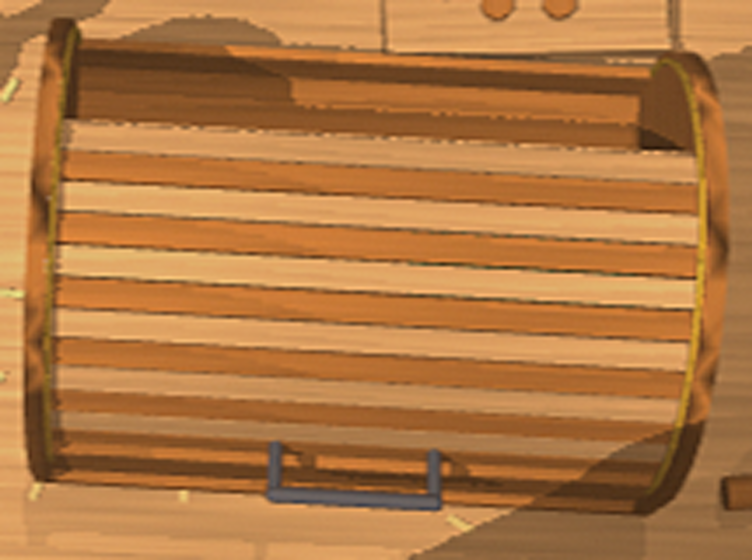

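The crop shows the handle bar from (268,496) to (440,504), and slat edges running e.g. (55,273)→(695,309).

```bash
cat >> h.py <<'E'
CY=0.0; CX=(0,0)
E
python3 - <<'E'
from h import *
r=manip.snapshot("top")
f=lambda u,v,z: ray(r,(260+u/3.5,140+v/3.5),z)[:2]
a,b=f(268,496,.129),f(440,504,.129); print("bar",a,b,np.linalg.norm(a-b),np.degrees(np.arctan2(*(b-a)[::1])))
yaws=[]
for (p,q) in [((55,242),(695,278)),((55,273),(695,309)),((62,178),(697,213)),((55,335),(690,370))]:
    d=f(*p,.2)-f(*q,.2); yaws.append(np.degrees(np.arctan2(-d[0],d[1])))
print(yaws); y=np.radians(np.mean(yaws))
ex=np.array([np.cos(y),np.sin(y)]); ey=np.array([-ex[1],ex[0]])
h=(a+b)/2; c=h+.1826*ex; print("chest",c,np.degrees(y))
for n,p in dict(frontL=(-.165,.229,.07),frontR=(-.165,-.229,.07),backL=(.165,.215,.07),topL=(0,.229,.235),topR=(0,-.229,.235),rearL=(.0476,.215,.216)).items():
    w=np.r_[c+p[0]*ex+p[1]*ey,p[2]]; print(n,((proj(r,w)-[260,140])*3.5).round())
print("bar world",h); delta(h[0],h[1],.2,90+np.degrees(y))
E
```

```text
bar [ 0.42339985 -0.16848222] [ 0.421806   -0.28660379] 0.11813232948796598 -179.22693890471464
[np.float64(-1.4056058533754163), np.float64(-1.3963166858646519), np.float64(-1.3579749642056238), np.float64(-1.3118092589261985)]
chest [ 0.60515089 -0.23190213] -1.3679266905929723
frontL [ 28. 469.]
frontR [668. 505.]
backL [78. 34.]
topL [ 30. 182.]
topR [729. 221.]
rearL [ 58. 123.]
bar world [ 0.42260293 -0.227543  ]
tool d [ 0.2843 -0.1632  0.0052] turn -63.3 yaw 25.4 q6 -3.8
```

The manual's scale: shifts go in cm. Converting my numbers, -0.114 m is -11.4, 0.284 m is 28.4.

```bash
echo '[[[0.094, 0, 0, -5, 0], [0.08, 4, -2, -5, -8], [0.06, 8, -4.5, -5, -16], [0.04, 12, -6.8, -5, -24], [0.03, 16, -9, -5, -32], [0.024, 20, -11.4, -5, -40], [0.024, 24, -13.7, -5, -48], [0.024, 28.4, -16.3, -5, -56]]]' | python3 inch.py
echo '[[[0.024, 0, 0, 0, -7.3], [0.024, 0, 0, 0, -7.3], [0.024, 0, 0, 0, -7.3]]]' | python3 inch.py
python3 - <<'E'
from h import *
delta(.4226,-.2275,.2,88.6)
r=manip.snapshot("top"); cv2.imwrite("pics/t1.png",cv2.resize(r["img"][140:320,250:490,::-1],None,fx=3,fy=3))
r=manip.snapshot("scene"); cv2.imwrite("pics/s1.png",r["img"][:,:,::-1])
E
```

```text
t: 1.0
ee_pos: [0.4224, -0.2273, 0.2555]
ee_rot: [[0.145, 0.989, 0.0], [0.989, -0.145, -0.0], [-0.0, 0.0, -1.0]]
wrist_force: [0.7, -0.2, 0.4]
gripper_width: 0.0415
gripper_force: 0.0
t: 1.3
ee_pos: [0.4216, -0.2293, 0.2554]
ee_rot: [[0.027, 1.0, -0.0], [1.0, -0.027, 0.0], [0.0, -0.0, -1.0]]
wrist_force: [0.7, -0.3, 0.5]
gripper_width: 0.0243
gripper_force: 0.0
tool d [0.0018 0.001  0.0554] turn -0.2 yaw 88.4 q6 -31.3
```

```bash
echo '[[[0.024, 0.2, 0.1, 4, 0], [0.024, 0.2, 0.1, 8, 0], [0.024, 0.2, 0.1, 10, 0], [0.024, 0.2, 0.1, 11.5, 0], [0.024, 0.2, 0.1, 13, 0], [0.024, 0.2, 0.1, 14.1, 0], [0.024, 0.2, 0.1, 14.1, 0]]]' | python3 inch.py 20 | grep -v rot
echo '[[[0, 0, 0, 0, 0], [0, 0, 0, 0, 0], [0, 0, 0, 0, 0], [0, 0, 0, 0, 0]]]' | python3 inch.py 20 | grep -v rot
```

```text
t: 2.1
ee_pos: [0.4221, -0.2271, 0.1133]
wrist_force: [-0.5, 0.6, -0.3]
gripper_width: 0.024
gripper_force: 0.0
t: 2.5
ee_pos: [0.4245, -0.2274, 0.1154]
wrist_force: [10.3, -2.1, -6.6]
gripper_width: 0.011
gripper_force: 20.0
```

```bash
python3 - <<'E'
from math import *
for k in range(3):
    q0=.54*k; print('; '.join(f"{.192*(cos(.314+q0)-cos(.314+q0+.54*i/8)):.4f} {-.192*(sin(.314+q0+.54*i/8)-sin(.314+q0)):.4f}" for i in range(1,9)))
E
```

```text
0.0044 -0.0122; 0.0096 -0.0240; 0.0157 -0.0355; 0.0224 -0.0466; 0.0299 -0.0571; 0.0381 -0.0672; 0.0470 -0.0766; 0.0565 -0.0854
0.0101 -0.0082; 0.0206 -0.0157; 0.0317 -0.0224; 0.0432 -0.0284; 0.0550 -0.0336; 0.0672 -0.0380; 0.0797 -0.0415; 0.0924 -0.0443
0.0128 -0.0018; 0.0257 -0.0028; 0.0387 -0.0029; 0.0516 -0.0022; 0.0645 -0.0005; 0.0772 0.0020; 0.0897 0.0053; 0.1020 0.0095
```

Scaled: -0.087 m is -8.7, -0.078 m is -7.8.

```bash
echo '[[[0, 0, 0.6, -1.2, 0], [0, 0, 1.15, -2.4, 0], [0, 0, 1.75, -3.6, 0], [0, 0, 2.4, -4.7, 0], [0, 0, 3.2, -5.8, 0], [0, 0, 4, -6.8, 0], [0, 0, 4.9, -7.8, 0], [0, 0, 5.85, -8.7, 0]]]' | python3 inch.py 25| grep -v rot
echo '[[[0, 0, 1.01, -0.82, 0], [0, 0, 2.06, -1.57, 0], [0, 0, 3.17, -2.24, 0], [0, 0, 4.32, -2.84, 0], [0, 0, 5.5, -3.36, 0], [0, 0, 6.72, -3.8, 0], [0, 0, 7.97, -4.15, 0], [0, 0, 9.24, -4.43, 0]]]' | python3 inch.py| grep -v rot
```

```text
t: 3.3
ee_pos: [0.4804, -0.2286, 0.203]
wrist_force: [-11.7, -0.3, 7.3]
gripper_width: 0.0111
gripper_force: 25.0
t: 4.1
ee_pos: [0.5741, -0.2309, 0.2471]
wrist_force: [-2.2, -3.2, -1.8]
gripper_width: 0.0112
gripper_force: 25.0
```

```bash
echo '[[[0, 0, 1.28, -0.18, 0], [0, 0, 2.57, -0.28, 0], [0, 0, 3.87, -0.29, 0], [0, 0, 5.16, -0.22, 0], [0, 0, 6.45, -0.05, 0], [0, 0, 7.72, 0.2, 0], [0, 0, 8.97, 0.53, 0], [0, 0, 10, 0.9, 0]]]' | python3 inch.py| grep -v rot
python3 - <<'E'
from h import *
r=manip.snapshot("scene"); cv2.imwrite("pics/s2.png",r["img"][:,:,::-1])
E
```

```text
t: 4.9
ee_pos: [0.6743, -0.2331, 0.2375]
wrist_force: [-0.0, -2.2, -3.1]
gripper_width: 0.0111
gripper_force: 25.0
```

View pics/s2.png

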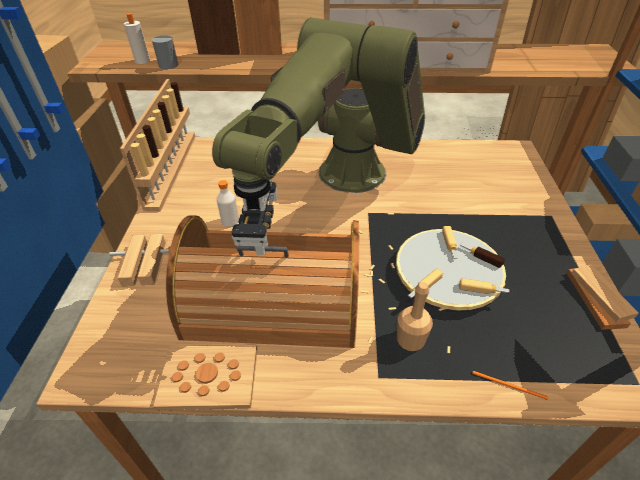

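The shutter is fully open, with the gripper on the bar at (262,250). Release it and re-measure the gouges.

```bash
echo '[[[0.03, 0, 0, 0, 0], [0.03, 0, 0, 0, 0], [0.03, 0, 0, 0, 0], [0.03, 0, 0, -3, 0], [0.03, 0, 0, -7, 0], [0.05, 0, -3, -10, 0]]]' | python3 inch.py 30| grep -v rot
echo '[[[0.05, 5, -2, 0, 0], [0.05, 10, -4, 0, 0], [0.05, 15, -6, 0, 0], [0.05, 20, -8, 0, 0]]]' | python3 inch.py| grep -v rot
python3 - <<'E'
from h import *
r=manip.snapshot("top")
for g in gouges(r): print(g)
cv2.imwrite("pics/t3.png",r["img"][:,:,::-1])
E
```

```text
t: 5.55
ee_pos: [0.6446, -0.2319, 0.3376]
wrist_force: [-0.1, 0.1, 1.1]
gripper_width: 0.0349
gripper_force: 0.0
t: 5.95
ee_pos: [0.5722, -0.0431, 0.3372]
wrist_force: [1.1, 0.1, -0.2]
gripper_width: 0.0502
gripper_force: 0.0
('pale', array([0.6059, 0.3296]), np.float64(-103.4), 370, array([145., 210.]), array([36., 12.]))
('pale', array([0.5911, 0.2   ]), np.float64(134.3), 334, array([194., 217.]), array([10., 36.]))
('pale', array([0.417 , 0.2858]), np.float64(-175.2), 349, array([156., 282.]), array([37.,  9.]))
('dark', array([0.4947, 0.3881]), np.float64(-125.9), 280, array([118., 251.]), array([31., 10.]))
```

View pics/t3.png

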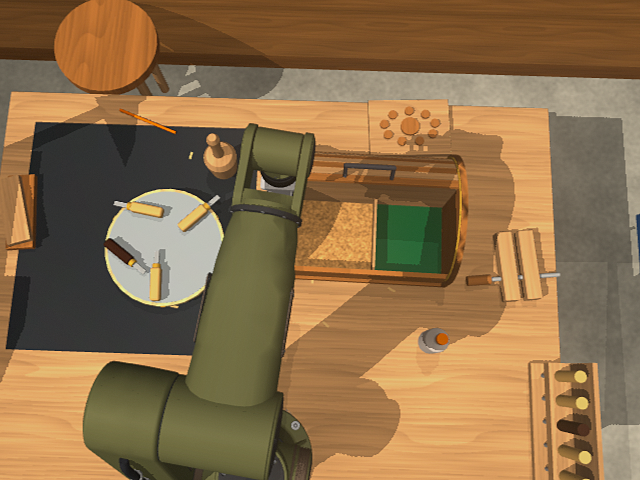

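Shutter stays open (handle at (370,170)); bays visible, gouges unchanged. I start with the pale gouge at (194,217).

```bash
python3 -c "
from h import *
delta(.591,.200,.12,133.8)"
```

```text
tool d [0.2374 0.0152 0.2186] turn -44.9 yaw 88.9 q6 -6.3
```

Scaled: 0.237 m is 23.7, 0.235 m is 23.5.

```bash
echo '[[[0.05, 4, 0.3, 0, -8], [0.05, 8, 0.6, 0, -16], [0.05, 12, 0.9, 0, -24], [0.05, 16, 1.2, 4, -32], [0.05, 20, 1.4, 8, -40], [0.05, 23.5, 1.5, 12, -45], [0.05, 23.7, 1.5, 17, -45], [0.05, 23.7, 1.5, 20, -45]]]' | python3 inch.py| grep -v rot
echo '[[[0.05, 0, 0, 0, 0]]]' | python3 inch.py| grep -v rot
python3 -c "
from h import *
delta(.591,.200,.044,133.8)"
```

```text
t: 6.8
ee_pos: [0.5934, 0.1932, 0.135]
wrist_force: [1.0, -0.1, -0.3]
gripper_width: 0.0497
gripper_force: 0.0
t: 6.9
ee_pos: [0.5915, 0.1916, 0.1314]
wrist_force: [-0.6, -0.9, -0.1]
gripper_width: 0.0498
gripper_force: 0.0
tool d [0.006  0.0062 0.0874] turn -0.1 yaw 133.7 q6 -29.1
```

```bash
echo '[[[0.05, 0.6, 0.6, 0, 0], [0.05, 0.6, 0.6, 3, 0], [0.05, 0.6, 0.6, 5.5, 0], [0.05, 0.6, 0.6, 7.5, 0], [0.05, 0.6, 0.6, 8.7, 0], [0.05, 0.6, 0.6, 8.7, 0]]]' | python3 inch.py| grep -v rot
echo '[[[0.01, 0, 0, 0, 0], [0.01, 0, 0, 0, 0], [0.01, 0, 0, 0, 0], [0.01, 0, 0, 0, 0], [0.01, 0, 0, -2, 0], [0.01, 0, 0, -6, 0], [0.01, 0, 0, -11, 0], [0.01, 0, 0, -16, 0]]]' | python3 inch.py 30| grep -v rot
echo '[[[0.01, 0, 0, -5, 0], [0.01, 0, 0, -10, 0], [0.01, 0, 0, -10, 0]]]' | python3 inch.py| grep -v rot
```

```text
t: 7.5
ee_pos: [0.595, 0.2005, 0.0507]
wrist_force: [0.1, 0.7, 0.0]
gripper_width: 0.05
gripper_force: 0.0
t: 8.3
ee_pos: [0.594, 0.2003, 0.2115]
wrist_force: [0.6, 0.4, -0.9]
gripper_width: 0.0258
gripper_force: 30.0
t: 8.6
ee_pos: [0.5955, 0.2007, 0.3176]
wrist_force: [-0.8, -0.2, -2.0]
gripper_width: 0.0262
gripper_force: 30.0
```

```bash
cat >> h.py <<'E'
def chest(x,y):
    a=np.radians(-1.4); return .606+x*np.cos(a)-y*np.sin(a), -.232+x*np.sin(a)+y*np.cos(a)
E
python3 -c "
from h import *
delta(*chest(-.073,.110),.317,178.6)"
```

```text
tool d [-0.1909 -0.2649 -0.001 ] turn -44.9 yaw 133.7 q6 -28.4
```

Scaled: -0.265 m is -26.5, -0.226 m is -22.6.

```bash
echo '[[[0.01, -2.7, -3.8, 0, -7], [0.01, -5.5, -7.5, 0, -14], [0.01, -8.2, -11.3, 0, -21], [0.01, -11, -15, 0, -28], [0.01, -13.7, -18.8, 0, -35], [0.01, -16.5, -22.6, 0, -42], [0.01, -19.1, -26.5, 0, -45], [0.01, -19.1, -26.5, 0, -45]]]' | python3 inch.py| grep -v rot
echo '[[[0.01, 0, 0, 0, 0], [0.01, 0, 0, 0, 0]]]' | python3 inch.py|grep -v rot
python3 - <<'E'
from h import *
delta(*chest(-.073,.110),.033,178.6)
r=manip.snapshot("scene"); cv2.imwrite("pics/s4.png",r["img"][100:400,100:500,::-1])
E
```

```text
t: 9.4
ee_pos: [0.5333, -0.1251, 0.309]
wrist_force: [0.1, -0.3, -1.8]
gripper_width: 0.0258
gripper_force: 30.0
t: 9.6
ee_pos: [0.5347, -0.1199, 0.3094]
wrist_force: [-0.0, -0.5, -1.1]
gripper_width: 0.0261
gripper_force: 30.0
tool d [-0.0011 -0.0004  0.2764] turn 0.1 yaw 178.7 q6 -105.2
```

View pics/s4.png

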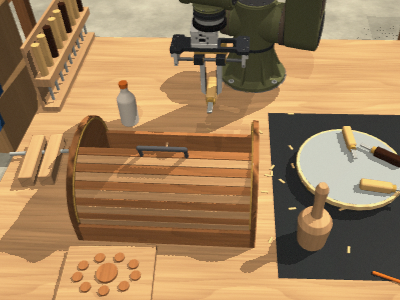

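The gouge is held level with its blade toward the back, and the body's long axis lies along chest y. Lower it and release.

```bash
echo '[[[0.01, 0, 0, 4.5, 0], [0.01, 0, 0, 9, 0], [0.01, 0, 0, 13.5, 0], [0.01, 0, 0, 18, 0], [0.01, 0, 0, 22, 0], [0.01, 0, 0, 25, 0], [0.01, 0, 0, 26.8, 0], [0.01, 0, 0, 26.8, 0]]]' | python3 inch.py| grep -v rot
echo '[[[0.01, 0, 0, 0.4, 0], [0.01, 0, 0, 0.8, 0], [0.01, 0, 0, 0.8, 0]]]' | python3 inch.py|grep -v rot
```

```text
t: 10.45
ee_pos: [0.5336, -0.1192, 0.0393]
wrist_force: [1.0, 0.7, -1.2]
gripper_width: 0.0256
gripper_force: 30.0
t: 10.75
ee_pos: [0.5349, -0.1206, 0.0342]
wrist_force: [-0.3, 0.0, -1.3]
gripper_width: 0.0259
gripper_force: 30.0
```

```bash
echo '[[[0.01, 0, 0, 0.3, 0], [0.01, 0, 0, 0.3, 0], [0.042, 0, 0, 0.3, 0], [0.042, 0, 0, 0.3, 0], [0.042, 0, 0, 0.3, 0], [0.042, 0, 0, -3, 0], [0.042, 0, 0, -7, 0], [0.045, 0, 0, -11, 0]]]' | python3 inch.py |grep -v rot
echo '[[[0.045, 0, 0, -5, 0], [0.05, 0, 0, -10, 0], [0.05, 0, 0, -15, 0], [0.05, 0, 0, -19, 0], [0.05, 0, 0, -19, 0]]]' | python3 inch.py |grep -v rot
python3 - <<'E'
from h import *
r=manip.snapshot("top")
G=gouges(r)
for g in G: print(g)
cv2.imwrite("pics/t5.png",r["img"][120:320,80:480,::-1])
E
```

```text
t: 11.55
ee_pos: [0.5344, -0.1207, 0.1451]
wrist_force: [0.3, -0.4, 0.2]
gripper_width: 0.0443
gripper_force: 0.0
t: 12.05
ee_pos: [0.5356, -0.121, 0.3396]
wrist_force: [-0.6, -0.4, -0.5]
gripper_width: 0.0501
gripper_force: 0.0
('pale', array([0.6053, 0.3306]), np.float64(-100.9), 366, array([144., 210.]), array([36., 11.]))
('pale', array([0.417 , 0.2846]), np.float64(-175.2), 354, array([156., 282.]), array([37., 10.]))
('dark', array([0.494 , 0.3885]), np.float64(-125.1), 273, array([118., 251.]), array([30.,  9.]))
```

View pics/t5.png

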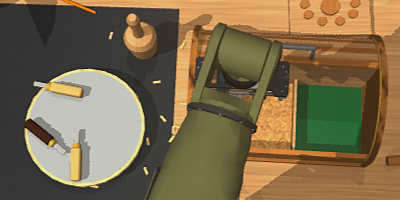

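The first gouge is out of the arm's way inside the left bay (hidden under the arm). The remaining three are unmoved. Next is the pale gouge at (156,282).

```bash
python3 -c "
from h import *
delta(.417,.285,.14,184.8)"
```

```text
tool d [0.1284 0.4033 0.195 ] turn -6.1 yaw 178.7 q6 -105.2
```

Scaled: 0.36 m is 36, 0.315 m is 31.5.

```bash
echo '[[[0.05, 1.4, 4.5, 0, 0], [0.05, 2.8, 9, 0, 0], [0.05, 4.3, 13.5, 0, -2], [0.05, 5.7, 18, 0, -4], [0.05, 7.1, 22.5, 0, -6], [0.05, 8.6, 27, 0, -6], [0.05, 10, 31.5, 0, -6], [0.05, 11.4, 36, 0, -6]]]' | python3 inch.py| grep -v rot
echo '[[[0.05, 1, 4.5, 0, 0], [0.05, 1, 4.5, 5, 0], [0.05, 1, 4.5, 10, 0], [0.05, 1, 4.5, 15, 0], [0.05, 1, 4.5, 19, 0], [0.05, 1, 4.5, 19, 0], [0.05, 1, 4.5, 19, 0]]]' | python3 inch.py | grep -v rot
python3 -c "
from h import *
delta(.417,.285,.046,184.8)"
```

```text
t: 12.9
ee_pos: [0.4278, 0.2434, 0.3322]
wrist_force: [0.1, 0.4, -0.7]
gripper_width: 0.0498
gripper_force: 0.0
t: 13.6
ee_pos: [0.4153, 0.2858, 0.1441]
wrist_force: [0.0, 0.9, 0.6]
gripper_width: 0.0499
gripper_force: 0.0
tool d [-0.0017 -0.0008  0.0981] turn -0.1 yaw -175.3 q6 -64.3
```

```bash
echo '[[[0.05, -0.1, 0, 3.5, 0], [0.05, -0.1, 0, 6.5, 0], [0.05, -0.1, 0, 8.5, 0], [0.05, -0.1, 0, 9.7, 0], [0.05, -0.1, 0, 9.7, 0]]]' | python3 inch.py| grep -v rot
echo '[[[0.01, 0, 0, 0, 0], [0.01, 0, 0, 0, 0], [0.01, 0, 0, 0, 0], [0.01, 0, 0, 0, 0], [0.01, 0, 0, -2, 0], [0.01, 0, 0, -6, 0], [0.01, 0, 0, -11, 0], [0.01, 0, 0, -16, 0]]]' | python3 inch.py 30| grep -v rot
echo '[[[0.01, 0, 0, -5, 0], [0.01, 0, 0, -10, 0], [0.01, 0, 0, -13, 0], [0.01, 0, 0, -13, 0]]]' | python3 inch.py| grep -v rot
python3 -c "
from h import *
delta(*chest(-.073,.060),.33,178.6)"
```

```text
t: 14.1
ee_pos: [0.4167, 0.2861, 0.0472]
wrist_force: [-0.5, 0.2, -0.4]
gripper_width: 0.0501
gripper_force: 0.0
t: 14.9
ee_pos: [0.4159, 0.2856, 0.2086]
wrist_force: [0.5, 0.5, 0.6]
gripper_width: 0.0253
gripper_force: 29.9
t: 15.3
ee_pos: [0.417, 0.2863, 0.3411]
wrist_force: [1.0, 0.8, -1.7]
gripper_width: 0.0255
gripper_force: 29.9
tool d [-0.0799 -0.4646  0.0102] turn 6.1 yaw -175.3 q6 -64.3
```

Scaled: -0.371 m is -37.1, -0.325 m is -32.5.

```bash
echo '[[[0.01, -0.8, -4.6, 0, 0], [0.01, -1.6, -9.3, 0, 1], [0.01, -2.4, -13.9, 0, 2], [0.01, -3.2, -18.6, 0, 3], [0.01, -4, -23.2, 0, 4], [0.01, -4.8, -27.9, 0, 5], [0.01, -5.6, -32.5, 0, 6], [0.01, -6.4, -37.1, 0, 6]]]' | python3 inch.py| grep -v rot
echo '[[[0.01, -0.6, -4.7, 0, 0], [0.01, -0.6, -9.5, 0, 0], [0.01, -0.6, -9.5, 0, 0], [0.01, -0.6, -9.5, 0, 0]]]' | python3 inch.py|grep -v rot
python3 -c "
from h import *
delta(*chest(-.073,.06),.031,178.6)"
```

```text
t: 16.1
ee_pos: [0.5102, -0.0806, 0.3356]
wrist_force: [1.8, 0.4, -1.1]
gripper_width: 0.0258
gripper_force: 29.9
t: 16.5
ee_pos: [0.5138, -0.1743, 0.3354]
wrist_force: [-0.3, 0.2, -1.5]
gripper_width: 0.0256
gripper_force: 29.9
tool d [-0.0212  0.0043  0.3044] turn -0.0 yaw 178.6 q6 -111.2
```

```bash
echo '[[[0.01, -2.1, 0.3, 0, 0], [0.01, -2.1, 0.3, 5, 0], [0.01, -2.1, 0.3, 10, 0], [0.01, -2.1, 0.3, 15, 0], [0.01, -2.1, 0.3, 20, 0], [0.01, -2.1, 0.3, 24, 0], [0.01, -2.1, 0.3, 27, 0], [0.01, -2.1, 0.3, 28.5, 0]]]' | python3 inch.py| grep -v rot
echo '[[[0.01, 0, 0, 1, 0], [0.01, 0, 0, 1.6, 0], [0.01, 0, 0, 1.8, 0], [0.01, 0, 0, 1.8, 0]]]' | python3 inch.py |grep -v rot
```

```text
t: 17.3
ee_pos: [0.5341, -0.1692, 0.049]
wrist_force: [0.3, 0.2, -0.8]
gripper_width: 0.0258
gripper_force: 29.9
t: 17.7
ee_pos: [0.5357, -0.1713, 0.0345]
wrist_force: [0.6, -0.1, -1.4]
gripper_width: 0.0256
gripper_force: 29.9
```

Scaled: -0.11 m is -11, -0.07 m is -7.

```bash
echo '[[[0.01, 0, 0, 0.4, 0], [0.01, 0, 0, 0.6, 0], [0.042, 0, 0, 0.6, 0], [0.042, 0, 0, 0.6, 0], [0.042, 0, 0, 0.6, 0], [0.042, 0, 0, -3, 0], [0.042, 0, 0, -7, 0], [0.045, 0, 0, -11, 0]]]' | python3 inch.py |grep -v rot
echo '[[[0.045, 0, 0, -5, 0], [0.05, 0, 0, -10, 0], [0.05, 0, 0, -15, 0], [0.05, 0, 0, -19, 0], [0.05, 0, 0, -19, 0]]]' | python3 inch.py |grep -v rot
python3 - <<'E'
from h import *
r=manip.snapshot("top")
for g in gouges(r): print(g)
delta(.6055,.330,.14,78)
E
```

```text
t: 18.5
ee_pos: [0.535, -0.1712, 0.1452]
wrist_force: [0.6, 0.3, 0.5]
gripper_width: 0.0443
gripper_force: 0.0
t: 19.0
ee_pos: [0.5361, -0.1716, 0.3398]
wrist_force: [0.2, -0.2, -0.5]
gripper_width: 0.0503
gripper_force: 0.0
('pale', array([0.6052, 0.3303]), np.float64(-100.9), 367, array([144., 210.]), array([36., 11.]))
('dark', array([0.4931, 0.3869]), np.float64(-125.1), 280, array([119., 252.]), array([32., 10.]))
tool d [-0.0573  0.5032  0.1957] turn -79.3 yaw 178.7 q6 -110.1
```

Scaled: 0.36 m is 36, 0.315 m is 31.5.

```bash
echo '[[[0.05, -0.5, 4.5, 0, 8], [0.05, -1, 9, 0, 16], [0.05, -1.5, 13.5, 0, 24], [0.05, -2, 18, 0, 32], [0.05, -2.6, 22.5, 0, 40], [0.05, -3.1, 27, 0, 48], [0.05, -3.6, 31.5, 0, 56], [0.05, -4.1, 36, 0, 64]]]' | python3 inch.py| grep -v rot
python3 -c "
from h import *
delta(.6055,.330,.14,78)"
```

```text
t: 19.85
ee_pos: [0.5843, 0.1896, 0.3322]
wrist_force: [1.1, -0.4, -0.5]
gripper_width: 0.0499
gripper_force: 0.0
tool d [0.1192 0.0776 0.1921] turn 36.3 yaw 114.3 q6 -9.8
```

Scaled: 0.19 m is 19, 0.15 m is 15.

```bash
echo '[[[0.05, 3, 2, 0, 8], [0.05, 6, 4, 0, 16], [0.05, 9, 6, 0, 24], [0.05, 11.9, 7.8, 0, 32], [0.05, 11.9, 7.8, 5, 36.5], [0.05, 11.9, 7.8, 10, 36.5], [0.05, 11.9, 7.8, 15, 36.5], [0.05, 11.9, 7.8, 19, 36.5]]]' | python3 inch.py| grep -v rot
echo '[[[0.05, 0, 0, 0, 0], [0.05, 0, 0, 0, 0]]]' | python3 inch.py|grep -v rot
python3 - <<'E'
from h import *
delta(.6053,.330,.046,78)
E
```

```text
t: 20.65
ee_pos: [0.6043, 0.3278, 0.139]
wrist_force: [0.5, 0.8, 0.7]
gripper_width: 0.0499
gripper_force: 0.0
t: 20.85
ee_pos: [0.6058, 0.3284, 0.1442]
wrist_force: [0.2, 0.8, 1.7]
gripper_width: 0.0499
gripper_force: 0.0
tool d [ 0.0015 -0.0008  0.0982] turn 0.2 yaw 78.2 q6 37.2
```

Scaled: 0.097 m is 9.7, 0.085 m is 8.5.

```bash
echo '[[[0.05, 0.1, 0, 3.5, 0], [0.05, 0.1, 0, 6.5, 0], [0.05, 0.1, 0, 8.5, 0], [0.05, 0.1, 0, 9.7, 0], [0.05, 0.1, 0, 9.7, 0]]]' | python3 inch.py| grep -v rot
echo '[[[0.01, 0, 0, 0, 0], [0.01, 0, 0, 0, 0], [0.01, 0, 0, 0, 0], [0.01, 0, 0, 0, 0], [0.01, 0, 0, -2, 0], [0.01, 0, 0, -6, 0], [0.01, 0, 0, -11, 0], [0.01, 0, 0, -16, 0]]]' | python3 inch.py 30| grep -v rot
echo '[[[0.01, 0, 0, -5, 0], [0.01, 0, 0, -10, 0], [0.01, 0, 0, -13, 0], [0.01, 0, 0, -13, 0]]]' | python3 inch.py| grep -v rot
python3 -c "
from h import *
delta(*chest(-.073,.010),.34,-1.4)"
```

```text
t: 21.35
ee_pos: [0.6063, 0.3295, 0.0473]
wrist_force: [0.6, 0.6, 0.2]
gripper_width: 0.0497
gripper_force: 0.0
t: 22.15
ee_pos: [0.6056, 0.3292, 0.2085]
wrist_force: [0.0, -0.4, -1.0]
gripper_width: 0.0257
gripper_force: 29.7
t: 22.55
ee_pos: [0.6064, 0.3296, 0.3423]
wrist_force: [-0.3, -0.9, -1.1]
gripper_width: 0.0257
gripper_force: 29.7
tool d [-5.532e-01  4.110e-02 -2.000e-04] turn 79.6 yaw 78.2 q6 37.3
```

```bash
echo '[[[0.01, -4.6, 0.3, 0, 8], [0.01, -9.2, 0.7, 0, 16], [0.01, -13.8, 1, 0, 24], [0.01, -18.4, 1.4, 0, 32], [0.01, -23, 1.7, 0, 40], [0.01, -27.6, 2, 0, 48], [0.01, -32.2, 2.4, 0, 56], [0.01, -36.8, 2.7, 0, 64]]]' | python3 inch.py| grep -v rot
python3 -c "
from h import *
delta(*chest(-.073,.010),.34,-1.4)"
```

```text
t: 23.35
ee_pos: [0.5561, -0.038, 0.3355]
wrist_force: [1.0, -1.3, -0.6]
gripper_width: 0.0257
gripper_force: 29.7
tool d [-0.0658  0.1714 -0.0045] turn 15.2 yaw 13.8 q6 68.5
```

```bash
echo '[[[0.01, -1.6, 4.3, 0, 5], [0.01, -3.3, 8.6, 0, 10], [0.01, -5, 12.9, 0, 15.4], [0.01, -6.6, 17.1, 0, 15.4], [0.01, -6.6, 17.1, 0, 15.4], [0.01, -6.6, 17.1, 0, 15.4]]]' | python3 inch.py| grep -v rot
python3 -c "
from h import *
delta(*chest(-.073,.01),.028,-1.4)"
```

```text
t: 23.95
ee_pos: [0.5344, -0.2188, 0.3355]
wrist_force: [0.6, 0.6, -1.3]
gripper_width: 0.0258
gripper_force: 29.7
tool d [-0.0006  0.0017  0.3075] turn 0.1 yaw -1.3 q6 65.4
```

Scaled: 0.29 m is 29, 0.28 m is 28.

```bash
echo '[[[0.01, 0, 0.1, 4, 0], [0.01, 0, 0.1, 9, 0], [0.01, 0, 0.1, 14, 0], [0.01, 0, 0.1, 19, 0], [0.01, 0, 0.1, 23, 0], [0.01, 0, 0.1, 26, 0], [0.01, 0, 0.1, 28, 0], [0.01, 0, 0.1, 29, 0]]]' | python3 inch.py| grep -v rot
echo '[[[0.01, 0, 0, 0.5, 0], [0.01, 0, 0, 1, 0], [0.01, 0, 0, 1.4, 0], [0.01, 0, 0, 1.6, 0], [0.01, 0, 0, 1.6, 0]]]' | python3 inch.py |grep -v rot
```

```text
t: 24.75
ee_pos: [0.5342, -0.2174, 0.0446]
wrist_force: [-0.1, -0.0, -1.4]
gripper_width: 0.0256
gripper_force: 29.7
t: 25.25
ee_pos: [0.5349, -0.2193, 0.0309]
wrist_force: [0.1, 0.5, -0.6]
gripper_width: 0.0258
gripper_force: 29.7
```

Scaled: -0.11 m is -11, -0.07 m is -7.

```bash
echo '[[[0.01, 0, 0, 0.3, 0], [0.01, 0, 0, 0.3, 0], [0.042, 0, 0, 0.3, 0], [0.042, 0, 0, 0.3, 0], [0.042, 0, 0, 0.3, 0], [0.042, 0, 0, -3, 0], [0.042, 0, 0, -7, 0], [0.045, 0, 0, -11, 0]]]' | python3 inch.py |grep -v rot
echo '[[[0.045, 0, 0, -5, 0], [0.05, 0, 0, -10, 0], [0.05, 0, 0, -15, 0], [0.05, 0, 0, -19, 0], [0.05, 0, 0, -19, 0]]]' | python3 inch.py |grep -v rot
python3 - <<'E'
from h import *
r=manip.snapshot("top")
for g in gouges(r): print(g)
delta(.4935,.3875,.14,54.5)
E
```

```text
t: 26.05
ee_pos: [0.5345, -0.2192, 0.142]
wrist_force: [0.1, -0.6, -0.4]
gripper_width: 0.0449
gripper_force: 0.0
t: 26.55
ee_pos: [0.5357, -0.2197, 0.3368]
wrist_force: [0.6, 0.6, 0.5]
gripper_width: 0.0502
gripper_force: 0.0
('dark', array([0.4942, 0.3884]), np.float64(-125.1), 276, array([118., 251.]), array([30., 10.]))
tool d [-0.0556 -0.6063  0.1918] turn -55.7 yaw -1.2 q6 65.3
```

Scaled: -0.368 m is -36.8, -0.322 m is -32.2.

```bash
echo '[[[0.05, -0.4, -4.6, 0, -7], [0.05, -0.8, -9.2, 0, -14], [0.05, -1.2, -13.8, 0, -21], [0.05, -1.6, -18.4, 0, -28], [0.05, -2.1, -23, 0, -35], [0.05, -2.5, -27.6, 0, -42], [0.05, -3, -32.2, 0, -49], [0.05, -3.4, -36.8, 0, -55.7]]]' | python3 inch.py| grep -v rot
python3 -c "
from h import *
delta(.494,.388,.14,54.5)"
```

```text
t: 27.4
ee_pos: [0.5079, 0.1511, 0.3294]
wrist_force: [1.0, 0.3, -0.3]
gripper_width: 0.05
gripper_force: 0.0
tool d [ 0.1857 -0.1478  0.1893] turn 0.3 yaw 54.8 q6 47.9
```

```bash
echo '[[[0.05, 3.7, -3, 0, 0], [0.05, 7.4, -6, 0, 0], [0.05, 11.1, -8.9, 0, 0], [0.05, 14.8, -11.8, 3, 0], [0.05, 18.5, -14.7, 7, 0], [0.05, 18.5, -14.7, 12, 0], [0.05, 18.5, -14.7, 16.5, 0], [0.05, 18.5, -14.7, 18.5, 0]]]' | python3 inch.py| grep -v rot
echo '[[[0.05, 0, 0, 0, 0], [0.05, 0, 0, 0, 0]]]' | python3 inch.py|grep -v rot
python3 - <<'E'
from h import *
delta(.494,.388,.046,54.5)
r=manip.snapshot("scene"); cv2.imwrite("pics/s6.png",cv2.resize(r["img"][180:330,340:560,::-1],None,fx=3,fy=3))
E
```

```text
t: 28.2
ee_pos: [0.4944, 0.3847, 0.1396]
wrist_force: [1.1, -0.7, 0.1]
gripper_width: 0.05
gripper_force: 0.0
t: 28.4
ee_pos: [0.4966, 0.3853, 0.1461]
wrist_force: [-0.1, -0.2, 1.2]
gripper_width: 0.0502
gripper_force: 0.0
tool d [ 0.0007 -0.0037  0.1001] turn -0.0 yaw 54.5 q6 70.0
```

View pics/s6.png

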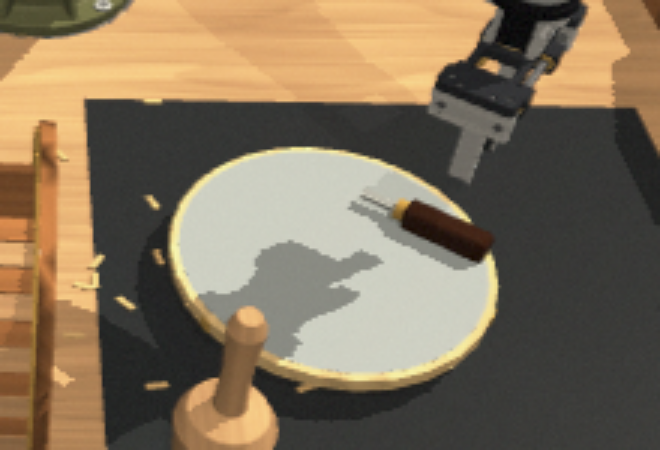

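Only the dark gouge remains on the disc, at the rim (450,230), with the gripper above it and aligned.

```bash
echo '[[[0.05, 0.1, -0.3, 3.5, 0], [0.05, 0.1, -0.3, 6.5, 0], [0.05, 0.1, -0.3, 8.5, 0], [0.05, 0.1, -0.3, 9.9, 0], [0.05, 0.1, -0.3, 9.9, 0]]]' | python3 inch.py| grep -v rot
echo '[[[0.01, 0, 0, 0, 0], [0.01, 0, 0, 0, 0], [0.01, 0, 0, 0, 0], [0.01, 0, 0, 0, 0], [0.01, 0, 0, -2, 0], [0.01, 0, 0, -6, 0], [0.01, 0, 0, -11, 0], [0.01, 0, 0, -16, 0]]]' | python3 inch.py 30| grep -v rot
echo '[[[0.01, 0, 0, -5, 0], [0.01, 0, 0, -10, 0], [0.01, 0, 0, -13, 0], [0.01, 0, 0, -13, 0]]]' | python3 inch.py| grep -v rot
python3 -c "
from h import *
delta(*chest(-.027,-.100),.34,-1.4)"
```

```text
t: 28.95
ee_pos: [0.4948, 0.3877, 0.0465]
wrist_force: [-0.2, 0.2, 0.2]
gripper_width: 0.0501
gripper_force: 0.0
t: 29.75
ee_pos: [0.4944, 0.3876, 0.2086]
wrist_force: [0.9, -0.6, -0.9]
gripper_width: 0.0258
gripper_force: 30.0
t: 30.15
ee_pos: [0.4953, 0.3883, 0.342]
wrist_force: [0.2, 1.0, -1.2]
gripper_width: 0.0258
gripper_force: 30.0
tool d [-0.5384  0.4843 -0.0008] turn 55.9 yaw 54.5 q6 70.3
```

The manual's scale: shifts go in cm. Converting my numbers, -0.268 m is -26.8, 0.241 m is 24.1.

```bash
echo '[[[0.01, -3.4, 3, 0, 7], [0.01, -6.7, 6, 0, 14], [0.01, -10, 9, 0, 21], [0.01, -13.4, 12, 0, 28], [0.01, -16.8, 15, 0, 35], [0.01, -20, 18, 0, 42], [0.01, -23.4, 21, 0, 49], [0.01, -26.8, 24.1, 0, 55.9]]]' | python3 inch.py| grep -v rot
python3 -c "
from h import *
delta(*chest(-.027,-.100),.34,-1.4)"
```

```text
t: 30.95
ee_pos: [0.5347, 0.028, 0.3356]
wrist_force: [0.7, 1.0, -0.3]
gripper_width: 0.0261
gripper_force: 30.0
tool d [ 0.0526  0.3579 -0.0044] turn -0.3 yaw -1.7 q6 90.8
```

```bash
echo '[[[0.01, 0.7, 4.8, 0, 0], [0.01, 1.4, 9.6, 0, 0], [0.01, 2, 14.4, 0, 0], [0.01, 2.7, 19.2, 0, 0], [0.01, 3.4, 24, 0, 0], [0.01, 4, 28.8, 0, 0], [0.01, 4.7, 33, 0, 0], [0.01, 5.1, 35.5, 0, 0]]]' | python3 inch.py| grep -v rot
echo '[[[0.01, 0, 0, 0, 0], [0.01, 0, 0, 0, 0]]]' | python3 inch.py|grep -v rot
python3 - <<'E'
from h import *
delta(*chest(-.027,-.10),.029,-1.4)
r=manip.snapshot("scene"); cv2.imwrite("pics/s7.png",r["img"][100:400,100:500,::-1])
E
```

```text
t: 31.75
ee_pos: [0.5767, -0.3294, 0.3345]
wrist_force: [0.5, -0.4, -1.2]
gripper_width: 0.0258
gripper_force: 30.0
t: 31.95
ee_pos: [0.5771, -0.3264, 0.3353]
wrist_force: [0.4, 0.2, -0.6]
gripper_width: 0.0259
gripper_force: 30.0
tool d [1.000e-04 5.300e-03 3.063e-01] turn -0.1 yaw -1.5 q6 58.8
```

View pics/s7.png

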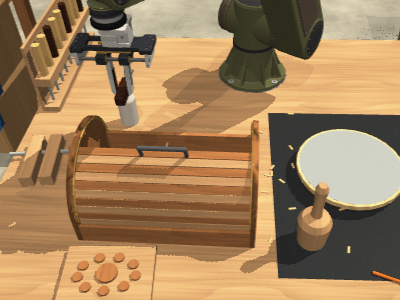

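The dark gouge is held above the right bay and the disc is empty. Lower it.

Scaled: 0.29 m is 29, 0.28 m is 28.

```bash
echo '[[[0.01, 0, 0.3, 4, 0], [0.01, 0, 0.3, 9, 0], [0.01, 0, 0.3, 14, 0], [0.01, 0, 0.3, 19, 0], [0.01, 0, 0.3, 23, 0], [0.01, 0, 0.3, 26, 0], [0.01, 0, 0.3, 28, 0], [0.01, 0, 0.3, 29, 0]]]' | python3 inch.py| grep -v rot
echo '[[[0.01, 0, 0, 0.5, 0], [0.01, 0, 0, 1, 0], [0.01, 0, 0, 1.4, 0], [0.01, 0, 0, 1.6, 0], [0.01, 0, 0, 1.6, 0]]]' | python3 inch.py |grep -v rot
```

```text
t: 32.8
ee_pos: [0.5768, -0.3277, 0.045]
wrist_force: [0.6, -1.1, -1.4]
gripper_width: 0.0255
gripper_force: 30.0
t: 33.3
ee_pos: [0.5772, -0.3295, 0.0309]
wrist_force: [0.9, -0.2, -0.6]
gripper_width: 0.0258
gripper_force: 30.0
```

```bash
echo '[[[0.01, 0, 0, 0.3, 0], [0.01, 0, 0, 0.3, 0], [0.042, 0, 0, 0.3, 0], [0.042, 0, 0, 0.3, 0], [0.042, 0, 0, 0.3, 0], [0.042, 0, 0, -3, 0], [0.042, 0, 0, -7, 0], [0.045, 0, 0, -11, 0]]]' | python3 inch.py |grep -v rot
echo '[[[0.045, 0, 0, -5, 0], [0.05, 0, 0, -10, 0], [0.05, 0, 0, -15, 0], [0.05, 0, 0, -19, 0], [0.05, -5, 0, -19, 0], [0.05, -10, 0, -19, 0], [0.03, -15, 0, -19, 0], [0.03, -19, 0, -19, 0]]]' | python3 inch.py |grep -v rot
echo '[[[0.03, 0, 4, 0, 0], [0.03, 0, 8, 0, 0], [0.03, 0, 12, 0, 0], [0.03, 0, 16, 0, 0]]]' | python3 inch.py |grep -v rot
python3 - <<'E'
from h import *
r=manip.snapshot("top"); cv2.imwrite("pics/t8.png",cv2.resize(r["img"][140:300,90:490,::-1],None,fx=2,fy=2))
E
```

```text
t: 34.1
ee_pos: [0.5769, -0.3293, 0.142]
wrist_force: [-0.6, 0.0, 0.3]
gripper_width: 0.0447
gripper_force: 0.0
t: 34.9
ee_pos: [0.3849, -0.3242, 0.3309]
wrist_force: [0.6, -0.4, 1.6]
gripper_width: 0.0376
gripper_force: 0.0
t: 35.3
ee_pos: [0.3829, -0.4861, 0.3311]
wrist_force: [0.5, 0.4, 0.1]
gripper_width: 0.0299
gripper_force: 0.0
```

View pics/t8.png

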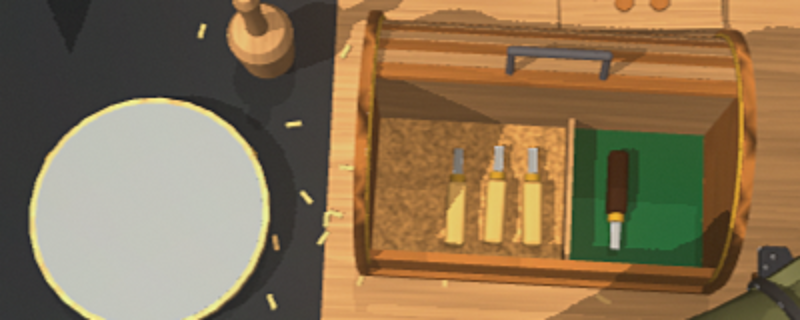

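All four gouges lie in the correct bays: three pale on cork at (455–533, 205), one dark on green at (617,195). Now I go back to the handle.

```bash
python3 - <<'E'
from h import *
r=manip.snapshot("top")
a,b=ray(r,(90+510/2,140+50/2),.249),ray(r,(90+610/2,140+56/2),.249); print((a+b)/2)
delta(.675,-.233,.33,88.5)
E
```

```text
[ 0.6750164  -0.23347936  0.249     ]
tool d [ 0.2856 -0.263  -0.0014] turn 89.9 yaw -1.6 q6 36.3
```

Scaled: 0.285 m is 28.5, -0.263 m is -26.3.

```bash
echo '[[[0.03, 3.6, -3.3, 0, -8], [0.03, 7.2, -6.6, 0, -16], [0.03, 10.7, -9.9, 0, -24], [0.03, 14.3, -13.2, 0, -32], [0.03, 17.8, -16.5, 0, -40], [0.03, 21.4, -19.8, 0, -48], [0.03, 25, -23, 0, -56], [0.03, 28.5, -26.3, 0, -64]]]' | python3 inch.py| grep -v rot
echo '[[[0.03, 0, 0, 0, -8], [0.03, 0, 0, 0, -16], [0.03, 0, 0, 0, -24], [0.03, 0, 0, 0, -26], [0.03, 0, 0, 0, -26], [0.03, 0, 0, 0, -26]]]' | python3 inch.py |grep -v rot
python3 -c "
from h import *
delta(.675,-.233,.238,88.5)"
```

```text
t: 36.2
ee_pos: [0.6758, -0.2266, 0.3313]
wrist_force: [0.1, -0.3, -0.7]
gripper_width: 0.0301
gripper_force: 0.0
t: 36.8
ee_pos: [0.6746, -0.2285, 0.331]
wrist_force: [-0.1, -0.2, 1.3]
gripper_width: 0.0303
gripper_force: 0.0
tool d [-0.0045  0.0005  0.093 ] turn -0.0 yaw 88.5 q6 -20.2
```

Scaled: 0.091 m is 9.1, 0.087 m is 8.7.

```bash
echo '[[[0.03, -0.4, 0, 3, 0], [0.03, -0.4, 0, 5.5, 0], [0.03, -0.4, 0, 7.5, 0], [0.03, -0.4, 0, 8.7, 0], [0.03, -0.4, 0, 9.1, 0], [0.03, -0.4, 0, 9.1, 0]]]' | python3 inch.py| grep -v rot
echo '[[[0, 0, 0, 0, 0], [0, 0, 0, 0, 0], [0, 0, 0, 0, 0], [0, 0, 0, 0, 0]]]' | python3 inch.py 25| grep -v rot
python3 - <<'E'
from math import *
Q=1.62
for k in range(3):
    q0=Q-.54*k; print('; '.join(f"{.192*(cos(.314+q0)-cos(.314+q0-.54*i/8)):.4f} {-.192*(sin(.314+q0-.54*i/8)-sin(.314+q0)):.4f}" for i in range(1,9)))
E
```

```text
t: 37.4
ee_pos: [0.6747, -0.2328, 0.2401]
wrist_force: [0.8, -0.7, 0.0]
gripper_width: 0.0298
gripper_force: 0.0
t: 37.8
ee_pos: [0.6751, -0.2329, 0.2405]
wrist_force: [3.1, -0.2, 2.8]
gripper_width: 0.0111
gripper_force: 25.0
-0.0123 -0.0042; -0.0248 -0.0075; -0.0375 -0.0101; -0.0503 -0.0117; -0.0633 -0.0125; -0.0762 -0.0124; -0.0892 -0.0114; -0.1020 -0.0095
-0.0127 0.0027; -0.0251 0.0063; -0.0373 0.0107; -0.0492 0.0159; -0.0607 0.0218; -0.0717 0.0286; -0.0823 0.0361; -0.0924 0.0443
-0.0095 0.0088; -0.0183 0.0183; -0.0265 0.0283; -0.0340 0.0389; -0.0408 0.0499; -0.0468 0.0614; -0.0521 0.0733; -0.0565 0.0854
```

```bash
echo '[[[0, 0, -1.23, -0.42, 0], [0, 0, -2.48, -0.75, 0], [0, 0, -3.75, -1.01, 0], [0, 0, -5.03, -1.17, 0], [0, 0, -6.33, -1.25, 0], [0, 0, -7.62, -1.24, 0], [0, 0, -8.92, -1.14, 0], [0, 0, -10.2, -0.95, 0]]]' | python3 inch.py| grep -v rot
echo '[[[0, 0, -1.27, 0.27, 0], [0, 0, -2.51, 0.63, 0], [0, 0, -3.73, 1.07, 0], [0, 0, -4.92, 1.59, 0], [0, 0, -6.07, 2.18, 0], [0, 0, -7.17, 2.86, 0], [0, 0, -8.23, 3.61, 0], [0, 0, -9.24, 4.43, 0]]]' | python3 inch.py| grep -v rot
```

```text
t: 38.6
ee_pos: [0.5728, -0.23, 0.2503]
wrist_force: [4.3, 1.9, 0.2]
gripper_width: 0.0112
gripper_force: 25.0
t: 39.4
ee_pos: [0.4801, -0.2278, 0.2052]
wrist_force: [2.6, 1.2, -1.2]
gripper_width: 0.0114
gripper_force: 25.0
```

```bash
echo '[[[0, 0, -0.95, 0.88, 0], [0, 0, -1.83, 1.83, 0], [0, 0, -2.65, 2.83, 0], [0, 0, -3.4, 3.89, 0], [0, 0, -4.08, 4.99, 0], [0, 0, -4.68, 6.14, 0], [0, 0, -5.21, 7.33, 0], [0, 0, -5.65, 8.54, 0]]]' | python3 inch.py| grep -v rot
echo '[[[0, 0, 0, 0, 0], [0, 0, 0, 0, 0]]]' | python3 inch.py| grep -v rot
```

```text
t: 40.2
ee_pos: [0.4243, -0.2268, 0.1192]
wrist_force: [20.1, 2.7, 43.2]
gripper_width: 0.0112
gripper_force: 25.0
t: 40.4
ee_pos: [0.4246, -0.227, 0.1189]
wrist_force: [11.5, -2.5, -9.6]
gripper_width: 0.0116
gripper_force: 25.0
```

Scaled: -0.19 m is -19, -0.16 m is -16.

```bash
echo '[[[0.022, 0, 0.2, 0, 0], [0.022, 0, 0.2, 0, 0], [0.022, 0, 0.2, 0, 0], [0.022, 0, 0.2, -2, 0], [0.022, 0, 0.2, -6, 0], [0.022, 0, 0.2, -11, 0], [0.022, 0, 0.2, -16, 0], [0.022, 0, -3, -19, 0]]]' | python3 inch.py | grep -v rot
echo '[[[0.03, -4, 0, 0, 0], [0.03, -8, 0, 0, 0], [0.03, -12, 0, 0, 0], [0.03, -16, 0, 0, 0], [0.03, -20, 0, 0, 0], [0.03, -24, 0, 0, 0], [0.03, -24, 0, 0, 0]]]' | python3 inch.py | grep -v rot
python3 - <<'E'
from h import *
r=manip.snapshot("top"); cv2.imwrite("pics/t9.png",r["img"][:,:,::-1])
c=cv2.imread("pics/chest.png"); n=cv2.resize(r["img"][140:300,260:475,::-1],None,fx=3.5,fy=3.5,interpolation=cv2.INTER_CUBIC)
cv2.imwrite("pics/cmp.png",np.hstack([cv2.resize(c,(400,300)),cv2.resize(n,(400,300))]))
E
```

```text
t: 41.2
ee_pos: [0.3949, -0.226, 0.3127]
wrist_force: [0.4, -1.6, -0.0]
gripper_width: 0.0221
gripper_force: 0.0
t: 41.9
ee_pos: [0.3866, -0.4691, 0.3075]
wrist_force: [0.6, 0.2, -0.5]
gripper_width: 0.0299
gripper_force: 0.0
```

View pics/cmp.png

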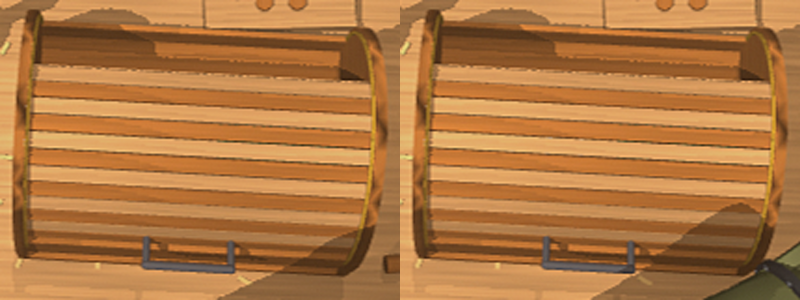

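View pics/t9.png

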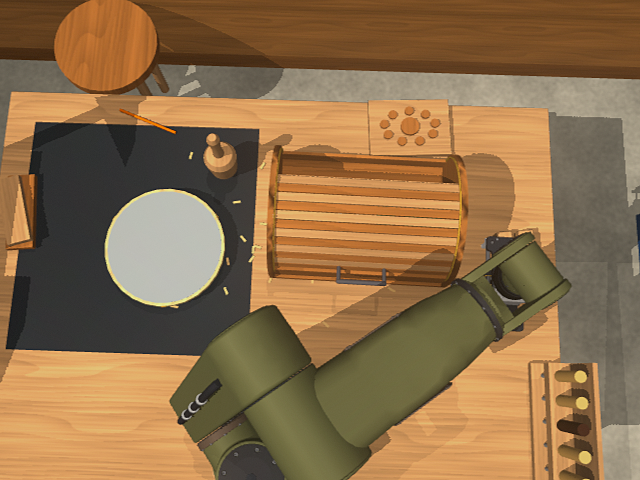

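The shutter is shut exactly as at the start (bar at (360,284)), the disc is empty and the mallet is unmoved. The gripper is in free air at z = 0.31, well above the clamp and glue. I hand it in.

```bash
python3 -c "
from rig import manip
print(manip.finish_job())"
```

```text
the job is handed in; nothing more can be done
None
```

The job is handed in at about 42 s: three pale gouges are in the cork bay, the one dark gouge is in the green bay, the shutter is fully shut, and no robot move came near the mallet, glue or clamp; I don't have the judge's verdict.

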